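# Cull the short clamp block and hold a sound one against the sprung pad

## Robot

A 7-joint arm with a two-finger parallel gripper is mounted at the origin on the work surface. World frame = base frame: x ahead of the robot, y to its left, z up, the work surface at z = 0. Lengths are in m, angles in degrees, forces in N, time in s.
With the tool pointing down it reaches from about 0.4 to 0.925 m from the base axis. Payload 5.6 kg.
Tool frame: the origin (TCP) lies at the very end of the fingers, on their centre line; the grasp point (between the pads) lies 19 mm behind it; z points along the fingers, y is the direction in which the jaws open and shut (so a half turn about z gives the same grasp; the last joint's range is limited). The gripper opens to 85 mm and grips with 20 to 120 N. Pads are 22 mm wide; open, the fingers measure 114 mm over their backs; the gripper's body (76 mm by 85 mm) begins 54 mm behind the grasp point. The pads swing forward as they close: fully open they stand 13 mm farther back than shut.
Start: joints at [-76.834, 26.786, -0.665, 91.828, 0.344, 61.387, -3.226], TCP at [0.175, 0.626, 0.231] pointing down, gripper open.
Joint ranges: [-144.91, 144.91], [-17.63, 115.5], [-89.93, 88.59], [15.96, 139.68], [-74.01, 254.01], [8.47, 105.57], [-167.45, 167.45]. Speed limits (degrees/s): [147.25, 147.25, 180, 180, 180, 180, 180].

## Interface

Orientations are given as a 3x3 rotation matrix whose columns are the frame's x, y, z axes.
In Python, from cell import robot gives the robot as it stands. The module is installed in compiled form; this text tells all that it offers.
- The arm moves only by the shell command python3 -m crank 'ROWS' [FORCE]. ROWS is JSON, a list of rows, each an object with "jaw": the finger opening in mm, from 0 to 85.4; "linear": the shift along the world's x, y, z in mm, a list of three; "twist": the turn about the world's z in degrees. A call has 1 to 10 rows; each row shifts and turns the commanded pose from where the row before left it; what a row does not reach is not made up. A row lasts 1/8 s, in which the tool goes at most 62.5 mm and 10.7 degrees, less where a joint would pass 70% of its speed; a pose out of reach is approached as far as the arm can. A call with a gripper value outside its range is refused whole. The fingers move at their own pace and stop on an object; FORCE is the grip in N (left out, the last holds). Time passes only in rows, so rows that do not move let the fingers close. It gives the time, the measured TCP pose, the force and the opening at its end, in the units of the state.
- robot.sense(): the state, without advancing time (a new reading comes with each control period).
- robot.read_camera(name): name is "scene" or "top"; returns a dict with "img" (420x560x3 uint8, blue, green, red), "vfov" (degrees; the focal length in pixels is half the picture's height over the tangent of half this angle, whatever the lens; pixels are square), "cx", "cy" (the principal point, pixels), "pose" (4x4, takes a point from camera to world coordinates). Camera axes: x right, y up, looking along -z (the intrinsics and any distortion apply to the point x, -y, -z); pixel columns grow to the right and rows downward; lengths in m; the calibration is good to about 2 mm. A picture is of the moment at which its call begins. There is no depth.
- robot.hand_in(): hands the job in, once; it reports no verdict.
The state is a dict: "time_s": time; "joint_pos": joint angles; "qd": joint speeds; "joint_torque": joint torques, N m; "position": TCP position; "ee_rot": TCP orientation; "wrist_force": force on the tool from outside, world axes, zero at the start; "ft_torque": the same for the moment, N m; "grip_width": finger opening in m.
Only numpy, scipy, OpenCV 4.12 (cv2) and the standard library are available. Lean on these libraries where they do the work, as an engineer would, in place of code of your own. Each camera call takes 0.05 s, during which the arm holds its last target.

## Task

One of the three aluminium pylon clamp blocks has been sawn off short: put it in the shallow reject tray and leave it there. Then take either of the two sound blocks, lay it flat on the press fixture's plate, lengthwise and centred, and press its end squarely against the sprung pad until the pad's pointer stands between the two pins, never driving the pad to the end of its travel; finish while still holding that steady push, so that I can put the screws in. Leave the other sound block and everything else where it lies.

Things in the scene. Friction and masses are not known exactly. Their poses are not given: they have to be found in the camera images.
- block_a_mid (a point): One of two identical sound clamp blocks: plain aluminium, 62 long (own x) x 34 wide (own y) x 30 high (own z), 160 g or so, with a dark 22 mm bore and a slot running from the bore out through one end; lies flat. The point is the block's centre, 15 mm above its underside; either end may face the pad.
- block_b_mid (a point): One of two identical sound clamp blocks: plain aluminium, 62 long (own x) x 34 wide (own y) x 30 high (own z), 160 g or so, with a dark 22 mm bore and a slot running from the bore out through one end; lies flat. The point is the block's centre, 15 mm above its underside; either end may face the pad.
- block_c_mid (a point): The odd clamp block: same plain aluminium, 34 wide (own y) and 30 high (own z), but sawn off to 42 mm long (own x) through the slotted end; lies flat. The point is its centre, 15 mm above its underside.
- tray: Shallow dark steel reject tray fixed to the bench, outside 150 (x) x 170 (y) x 30 high, walls 4 mm, floor about 4 mm. Origin at the centre of its underside.
- fixture: Fixed press fixture: dark steel plate 220 (x) x 110 (y) x 8 thick, origin at the centre of its underside. The pad faces -x, its face at x = +20 when free; behind it a housing 60 wide, 54 high at the +x end. The block lies along x on the clear plate before the pad, on the centre line y = 0, and is pushed to +x. Two bright steel pins 4 mm thick, tops 32 above the bench, stand at y = +47, x = +33 and +47.
- pad_face (a point): Centre of the pad's flat front face, 23 mm above the bench; moves with the pad. The pad is 50 wide, 40 high (top 50 mm above the bench), 12 thick; x is the pushing direction. A small steel pointer sticks out of its +y side, 6 mm behind the face, to y = +41, level with the tops of the pins.
- pad (a joint): How far the pad is pushed in along the fixture's +x: 0 free, 0.035 m the end of its travel, which must not be reached. A spring pushes back with about 2 N at first touch plus 0.4 N per mm. The pointer is in line with the pins at 0.007 and 0.021 m; between them the push is about 5 to 10 N.
- rotator: Green anodized rotator, a stepped disc 46 mm across, 34 high. Origin at the centre of its underside. Not part of the job: leave it.
- heel_cushion: Black rubber heel cushion, 73 x 55 x 20, one end round. Origin at the centre of its underside. Not part of the job: leave it.
- swivel_block: Steel swivel block, 40 x 40 with a round boss, 40 high. Origin at the centre of its underside. Not part of the job: leave it.
- collar_nut: Brass collar nut, a ring 42 mm across, 14 high. Origin at the centre of its underside. Not part of the job: leave it.
- driver: Screwdriver with a black handle, 170 long, lying. Origin at the centre of its underside. Not part of the job: leave it.
- pyramid: Steel pyramid adapter, a 52 mm disc with a stub, 23 high. Origin at the centre of its underside. Not part of the job: leave it.
Mind the look-alikes: they are no part of the job. Leave any pink look-alike of the part that bears block_c_mid alone. What is shaped like the fixture but purple is not meant.

How it is judged (in metres and radians):
On the way:
1. the short block lies in the reject tray, released (x of block_c_mid in the frame of tray between -0.07 and 0.07 m and y of block_c_mid in the frame of tray between -0.08 and 0.08 m and z of block_c_mid in the frame of tray below 0.035 m and contact force between block_c and the fingers below 0.1 N and linear speed of block_c below 0.03 m/s), for 0.2 s.
At the end, for the whole second after the job is handed in: Short block released in the tray. One sound block flat on the plate (within 7 mm, 0.15 rad, 12 mm of the centre line), held by the fingers, pressing the pad with 4 to 11.5 N; pad steady, 6 to 22 mm in, not touched by the fingers. Other sound block within 30 mm of its start (all of step 1 and value of joint pad between 0.006 and 0.022 m and velocity of joint pad between -0.01 and 0.01 m/s and contact force between the fingers and pad below 0.3 N and ((z of block_a_mid in the frame of fixture between 0.018 and 0.03 m and y of block_a_mid in the frame of fixture between -0.012 and 0.012 m and angle between block_a_mid's own z axis and vertical below 0.15 rad and angle between the x axis of block_a_mid and the x axis of fixture, either way round below 0.15 rad and contact force between block_a and pad between 4 and 11.5 N and contact force between block_a and the fingers above 0.5 N and linear speed of block_a below 0.02 m/s and distance of block_b_mid from where it was at the start of the episode below 0.03 m) or (z of block_b_mid in the frame of fixture between 0.018 and 0.03 m and y of block_b_mid in the frame of fixture between -0.012 and 0.012 m and angle between block_b_mid's own z axis and vertical below 0.15 rad and angle between the x axis of block_b_mid and the x axis of fixture, either way round below 0.15 rad and contact force between block_b and pad between 4 and 11.5 N and contact force between block_b and the fingers above 0.5 N and linear speed of block_b below 0.02 m/s and distance of block_a_mid from where it was at the start of the episode below 0.03 m))); the arm keeps its last pose, push and grip.
It fails at once if the pad was driven to the end of its travel (value of joint pad above 0.033 m).
It fails at once if a bystander was moved more than 30 mm (distance of any of rotator, heel_cushion, swivel_block, collar_nut, driver, pyramid from where it was at the start of the episode above 0.03 m).
It also fails if it takes over 48 s, if anything falls off the work surface, if the arm or the gripper's body presses on something with over 40 N, if the wrist force passes 120 N, or if a joint passes its speed limit or range.

## Working session

There is one attempt and no reset: what is moved stays moved. The work goes in short steps, Python scripts to look and compute and a shell command to move; the robot and the scene stay as the last step left them, time stands still between calls to the robot, and variables do not carry over. Pictures are saved under pics/ and viewed, and the job is handed in when it is done.

```bash
mkdir -p pics
python3 - <<'E'
from cell import robot
import cv2
for n in ("scene","top"):
    d=robot.read_camera(n); cv2.imwrite(f"pics/{n}0.png",d["img"]); print(n,{k:v for k,v in d.items() if k!="img"})
s=robot.sense(); print(s)
E
```

```text
scene {'vfov': 56.85398473245713, 'cx': 277.59772354322166, 'cy': 210.1860825418298, 'pose': array([[ 0.38157579, -0.75104898,  0.53881847,  0.93041576],
       [ 0.92433544,  0.31128835, -0.22068884, -0.17307063],
       [-0.00197978,  0.58225852,  0.81300129,  0.7781606 ],
       [ 0.        ,  0.        ,  0.        ,  1.        ]])}
top {'vfov': 53.784080263053944, 'cx': 277.48362190115733, 'cy': 209.46849901314945, 'pose': array([[ 1.57399913e-02,  9.98046713e-01, -6.04566920e-02,
         3.73821896e-01],
       [-9.99876022e-01,  1.56846553e-02, -1.38977517e-03,
         4.72788685e-03],
       [-4.38818167e-04,  6.04710718e-02,  9.98169854e-01,
         1.08386130e+00],
       [ 0.00000000e+00,  0.00000000e+00,  0.00000000e+00,
         1.00000000e+00]])}
{'time_s': 0.1, 'joint_pos': array([-76.83393634,  26.83337735,  -0.66409014,  91.87549512,
         0.3440836 ,  61.38524765,  -3.22645415]), 'qd': array([-0.05116675, -0.13399452,  0.00087763, -0.04546112,  0.05430133,
       -0.2370826 ,  0.076131  ]), 'joint_torque': array([ 1.15819163e-03, -5.33515406e+01,  2.15839612e-02, -2.51965231e+01,
        1.14678082e-02,  4.22331927e-03, -3.73465593e-05]), 'position': array([0.17506161, 0.62546786, 0.2304072 ]), 'ee_rot': array([[-9.62999750e-01,  2.69502107e-01, -3.10982602e-04],
       [ 2.69502257e-01,  9.62998465e-01, -1.57819631e-03],
       [-1.25851462e-04, -1.60361317e-03, -9.99998706e-01]]), 'wrist_force': array([ 0.6832638 ,  0.60606847, -0.0255272 ]), 'ft_torque': array([0.01461867, 0.02460348, 0.06273816]), 'grip_width': 0.0855678440778449}
```

View pics/scene0.png

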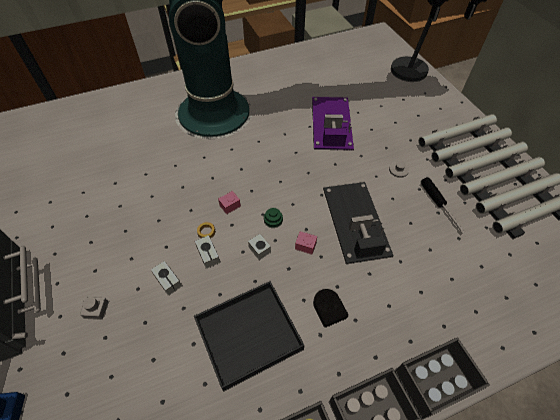

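View pics/top0.png

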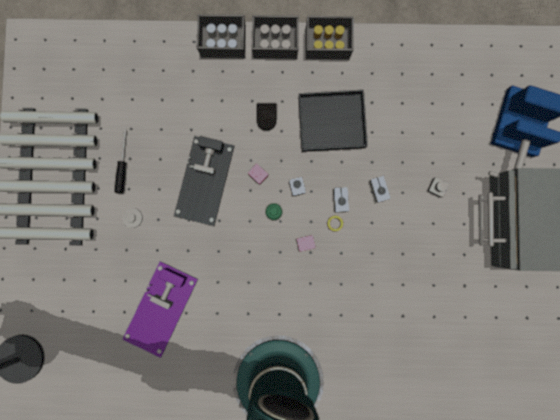

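```bash
cat > h.py <<'E'
import numpy as np, cv2
from cell import robot
def f(d): return 210/np.tan(np.radians(d["vfov"]/2))
def proj(d,P):
    T=np.linalg.inv(d["pose"]); p=T[:3,:3]@np.array(P,float)+T[:3,3]
    return np.array([d["cx"]+f(d)*p[0]/-p[2], d["cy"]-f(d)*p[1]/-p[2]])
def ray(d,uv,z):
    v=np.array([(uv[0]-d["cx"])/f(d),-(uv[1]-d["cy"])/f(d),-1]); w=d["pose"][:3,:3]@v; o=d["pose"][:3,3]
    return o+w*(z-o[2])/w[2]
E
python3 - <<'E'
from h import *
for n in ("scene","top"):
    d=robot.read_camera(n); print(n,proj(d,[0,0,0]),proj(d,robot.sense()["position"]),proj(d,[0.175,.626,0]))
    im=d["img"]
    c=im[150:400,60:400] if n=="scene" else im[80:270,100:460]
    cv2.imwrite(f"pics/{n}_c.png",cv2.resize(c,None,fx=2.2,fy=2.2,interpolation=cv2.INTER_CUBIC))
E
```

```text
scene [213.5525879  111.03715829] [447.73340693  22.69089361] [421.76858993  94.37602503]
top [277.21740152 380.96203698] [-29.73578153 327.80406456] [ 36.22529633 307.78626248]
```

View pics/top_c.png

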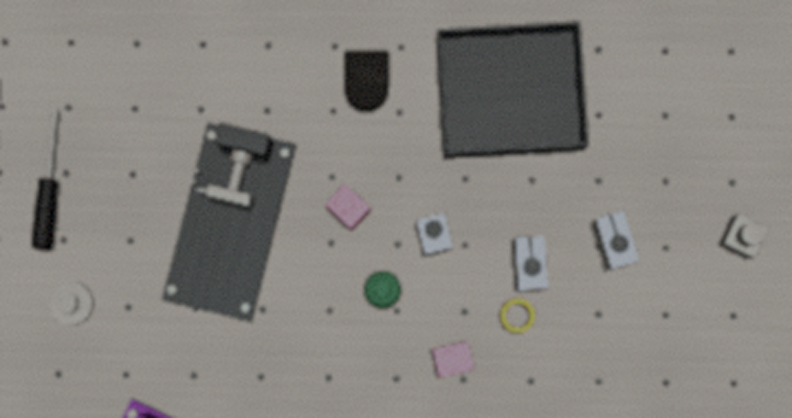

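View pics/scene_c.png

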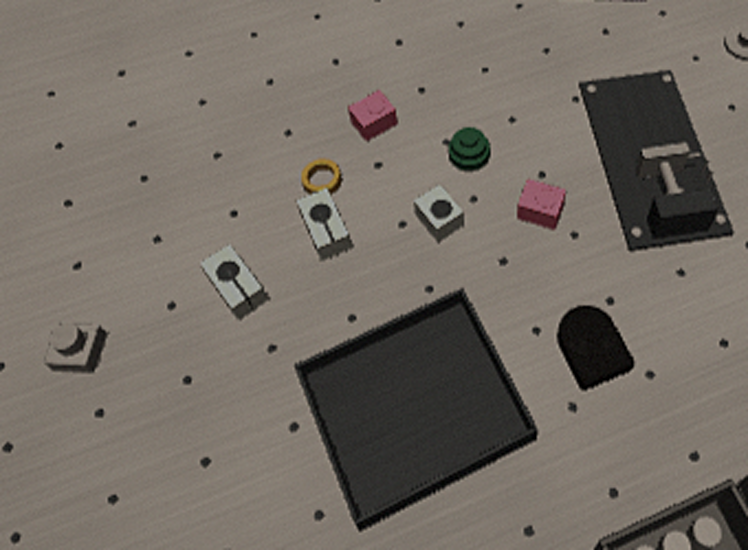

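Run:
```python
from h import *
for n,roi,th in (("top",(165,225,280,400),None),("scene",(225,330,140,280),None)):
    d=robot.read_camera(n); im=d["img"]
    im=cv2.GaussianBlur(im,(3,3),0)
    g=im[...,0].astype(int)  # blue
    b=(im[...,0].astype(int)-im[...,2].astype(int))
    r0,r1,c0,c1=roi
    print(n,"bg",np.median(im[r0:r1,c0:c1].reshape(-1,3),axis=0), "max",im[r0:r1,c0:c1].reshape(-1,3).max(0))
    t=(np.median(g[r0:r1,c0:c1])+np.percentile(g[r0:r1,c0:c1],99))/2
    m=np.zeros(g.shape,np.uint8); m[r0:r1,c0:c1]=(g[r0:r1,c0:c1]>t)*255
    m=cv2.morphologyEx(m,cv2.MORPH_CLOSE,np.ones((3,3)))
    cs,_=cv2.findContours(m,cv2.RETR_EXTERNAL,cv2.CHAIN_APPROX_NONE)
    for c in cs:
        if cv2.contourArea(c)<60: continue
        P=np.array([ray(d,p[0],0.03)[:2] for p in c]).astype(np.float32)
        (cx,cy),(w,h),a=cv2.minAreaRect(P*1000)
        print(n,c.mean(0).round(1),"ctr mm",round(cx,1),round(cy,1),"size",round(w,1),round(h,1),"ang",round(a,1))
    # dark plate & tray
    hs=cv2.cvtColor(im,cv2.COLOR_BGR2GRAY)
```

```text
top bg [138. 143. 147.] max [172 164 158]
top [[344. 201.]] ctr mm 467.1 -159.4 size 56.6 28.1 ang 0.4
top [[381.1 188. ]] ctr mm 495.8 -257.2 size 59.4 30.2 ang 17.2
scene bg [113. 123. 131.] max [157 164 161]
scene [[164.3 274.6]] ctr mm 497.5 -256.2 size 59.3 31.3 ang 17.0
scene [[206.  248.3]] ctr mm 468.8 -155.8 size 59.1 32.7 ang 5.3
scene [[258.6 243.1]] ctr mm 501.9 -43.3 size 39.3 31.3 ang 14.5
```

Run:
```python
from h import *
pts={"top":[(195,141.4),(229.5,149.5),(178.2,211.8),(211.4,220)],"scene":[(387.3,250),(349,255.5),(363.2,185.5),(328.6,190.5)]}
for n in pts:
    d=robot.read_camera(n); g=cv2.cvtColor(d["img"],cv2.COLOR_BGR2GRAY).astype(float)
    W=[]
    for u,v in pts[n]:
        ui,vi=int(round(u)),int(round(v)); w=g[vi-4:vi+5,ui-4:ui+5]; yy,xx=np.mgrid[vi-4:vi+5,ui-4:ui+5]
        bg=np.median(w); k=np.clip(w-bg-0.4*(w.max()-bg),0,None); 
        uv=((k*xx).sum()/k.sum(),(k*yy).sum()/k.sum()); W.append(ray(d,uv,0.009)[:2]*1000); print(n,(u,v),np.round(uv,1),W[-1].round(1))
    W=np.array(W); print("ctr",W.mean(0).round(1))
    dx=(W[0]+W[1]-W[2]-W[3])/2; dy=(W[0]+W[2]-W[1]-W[3])/2
    print("len",np.linalg.norm(dx),np.linalg.norm(dy),"ang x",np.degrees(np.arctan2(dx[1],dx[0])),"ang y-90",np.degrees(np.arctan2(dy[1],dy[0]))-90)
    im=d["img"]; c=im[130:230,165:245] if n=="top" else im[175:270,315:400]
    cv2.imwrite(f"pics/fx_{n}.png",cv2.resize(c,None,fx=6,fy=6,interpolation=cv2.INTER_CUBIC))
    c=im[165:225,280:400] if n=="top" else im[225:330,140:280]
    cv2.imwrite(f"pics/bl_{n}.png",cv2.resize(c,None,fx=5,fy=5,interpolation=cv2.INTER_CUBIC))
```

```text
top (195, 141.4) [193.3 140.2] [617.8 230.3]
top (229.5, 149.5) [230.6 150.1] [593.  131.6]
top (178.2, 211.8) [177.1 210.8] [431.3 267.3]
top (211.4, 220) [211.2 219.6] [409.9 178. ]
ctr [513.  201.8]
len 189.45138190937104 96.75317944622152 ang x -12.716912303083236 ang y-90 -13.768901427784627
scene (387.3, 250) [388.1 248.5] [616.2 227.1]
scene (349, 255.5) [348.8 254.9] [596.5 136.5]
scene (363.2, 185.5) [364.8 184.4] [431.1 272.7]
scene (328.6, 190.5) [327.9 188.8] [407.9 179. ]
ctr [512.9 203.8]
len 191.9277754607106 94.58670161910796 ang x -13.266897056411162 ang y-90 -13.09712064074786
```

View pics/fx_scene.png

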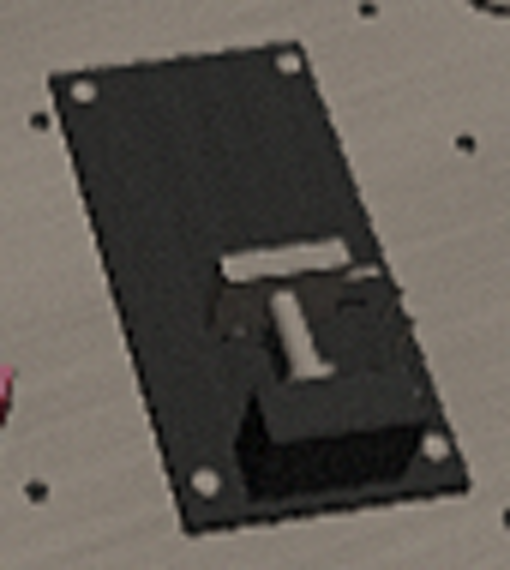

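View pics/fx_top.png

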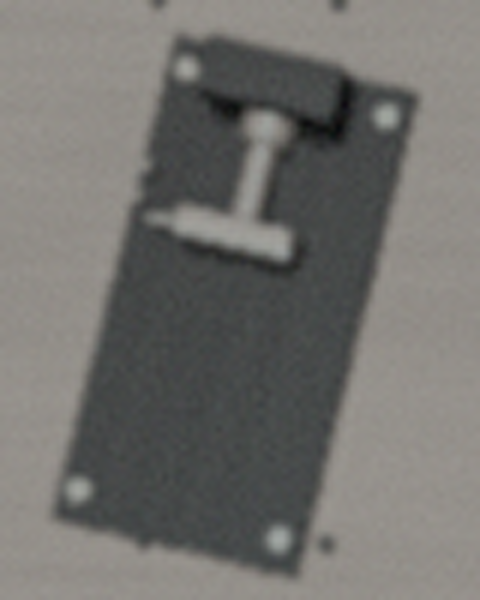

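View pics/bl_scene.png

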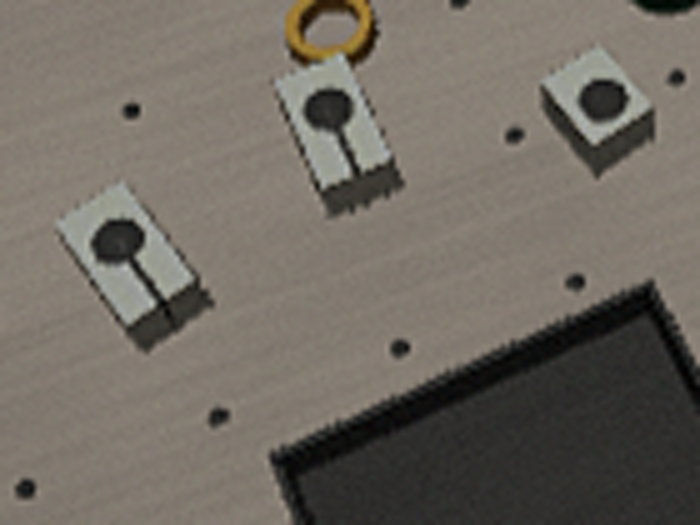

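Run:
```python
from h import *
o={"top":(165,130),"scene":(315,175)}
pts={"top":[(186,68),(386,117),(78,489),(279,540)],"scene":[(435,446),(205,482),(288,63),(84,91)]}
for n in pts:
    d=robot.read_camera(n)
    W=np.array([ray(d,((u+.5)/6-.5+o[n][0],(v+.5)/6-.5+o[n][1]),0.009)[:2]*1000 for u,v in pts[n]])
    dx=(W[0]+W[1]-W[2]-W[3])/2; dy=(W[0]+W[2]-W[1]-W[3])/2
    print(n,W.round(0).tolist(),"ctr",W.mean(0).round(1),"len",np.linalg.norm(dx),np.linalg.norm(dy),"ang",np.degrees(np.arctan2(dx[1],dx[0])),np.degrees(np.arctan2(dy[1],dy[0]))-90)
d=robot.read_camera("scene")
for nm,q in {"short":[(540,87),(598,45),(655,103),(599,148)],"mid":[(275,83),(345,54),(396,157),(323,191)],"left":[(55,224),(122,181),(200,275),(127,325)]}.items():
    W=np.array([ray(d,((u+.5)/5-.5+140,(v+.5)/5-.5+225),0.03)[:2]*1000 for u,v in q])
    L=np.linalg.norm(np.roll(W,-1,0)-W,axis=1); 
    v=W[3]-W[0]+W[2]-W[1]; w=W[1]-W[0]+W[2]-W[3]
    print(nm,W.mean(0).round(1),L.round(1),"dir long",np.degrees(np.arctan2(v[1],v[0])),"wide",np.degrees(np.arctan2(w[1],w[0])))
# tray top corners from scene crop (2.2x, off 60,150)
q=[(299,367),(463,293),(536,435),(360,526)]
W=np.array([ray(d,(u/2.2+60,v/2.2+150),0.03)[:2]*1000 for u,v in q]); print("tray",W.mean(0),np.linalg.norm(np.roll(W,-1,0)-W,axis=1)); print(W.round(0))
dt=robot.read_camera("top")
q=[(438,32),(578,23),(586,148),(444,157)]
W=np.array([ray(dt,(u/2.2+100,v/2.2+80),0.03)[:2]*1000 for u,v in q]); print("tray top",W.mean(0),np.linalg.norm(np.roll(W,-1,0)-W,axis=1))
R=robot.sense()["ee_rot"]; print(np.degrees(np.arctan2(R[1,1],R[0,1])))
```

```text
top [[616.0, 224.0], [596.0, 136.0], [431.0, 266.0], [410.0, 178.0]] ctr [513.  201.1] len 190.19190385716587 90.2279428628276 ang -12.722445920352042 -13.146866225601727
scene [[616.0, 224.0], [597.0, 136.0], [431.0, 266.0], [411.0, 179.0]] ctr [513.7 201.7] len 190.07852458186133 89.72634633447325 ang -12.912427505787365 -12.641406801731165
short [503.8 -43.1] [33.7 40.2 33.3 41.4] dir long 18.547391362992258 wide 109.68305860034555
mid [ 471.1 -155.5] [33.5 59.9 34.4 61. ] dir long 4.840385730120347 wide 95.58726139257668
left [ 498.4 -255.3] [32.6 60.1 35.1 60.4] dir long 18.588084374239486 wide 107.25694383006886
tray [ 681.25135506 -132.37141994] [163.78872077 147.13244537 162.465401   147.92783381]
[[ 613. -219.]
 [ 602.  -55.]
 [ 749.  -47.]
 [ 761. -209.]]
tray top [ 669.34712722 -132.29428752] [165.5002944  149.24251649 166.44380219 149.0271315 ]
74.36729403019348
```

```bash
python3 -m crank '[{"jaw":60,"linear":[23.5,-47.7,0],"twist":2.5},{"jaw":60,"linear":[23.5,-47.7,0],"twist":2.5},{"jaw":60,"linear":[23.5,-47.7,0],"twist":2.5},{"jaw":60,"linear":[23.5,-47.7,0],"twist":2.5},{"jaw":60,"linear":[23.5,-47.7,0],"twist":2.5},{"jaw":60,"linear":[23.5,-47.7,0],"twist":2.5},{"jaw":60,"linear":[23.5,-47.7,0],"twist":2.5},{"jaw":60,"linear":[23.5,-47.7,0],"twist":2.5},{"jaw":60,"linear":[23.5,-47.7,0],"twist":2.5},{"jaw":60,"linear":[23.5,-47.7,0],"twist":2.5}]' 60
```

```text
time_s: 1.85
position: [0.4109, 0.1475, 0.2318]
ee_rot: [[-0.986, -0.164, 0.001], [-0.164, 0.986, 0.001], [-0.001, 0.001, -1.0]]
wrist_force: [0.6, -0.0, 0.4]
grip_width: 0.0597
```

```bash
python3 -m crank '[{"jaw":60,"linear":[23.5,-47.7,-10],"twist":2.5},{"jaw":60,"linear":[23.5,-47.7,-20],"twist":2.5},{"jaw":60,"linear":[23.5,-47.7,-30],"twist":2.5},{"jaw":60,"linear":[23.5,-47.7,-30],"twist":2.5},{"jaw":60,"linear":[0,0,-30],"twist":0},{"jaw":60,"linear":[0,0,-20],"twist":0},{"jaw":60,"linear":[0,0,0],"twist":0},{"jaw":60,"linear":[0,0,0],"twist":0}]'
```

```text
time_s: 2.85
position: [0.5048, -0.0418, 0.0921]
ee_rot: [[-0.943, -0.332, 0.001], [-0.332, 0.943, 0.0], [-0.001, -0.0, -1.0]]
wrist_force: [-0.0, 0.2, -0.5]
grip_width: 0.06
```

```bash
python3 -m crank '[{"jaw":60,"linear":[-1,-1,-25],"twist":0},{"jaw":60,"linear":[0,0,-23],"twist":0},{"jaw":60,"linear":[0,0,0],"twist":0}]'
python3 - <<'E'
from h import *
for n in ("scene","top"):
    d=robot.read_camera(n); c=d["img"][170:300,180:330] if n=="scene" else d["img"][120:250,220:370]
    cv2.imwrite(f"pics/g1_{n}.png",cv2.resize(c,None,fx=4,fy=4,interpolation=cv2.INTER_CUBIC))
E
```

```text
time_s: 3.22
position: [0.5028, -0.0426, 0.0432]
ee_rot: [[-0.943, -0.332, -0.001], [-0.332, 0.943, 0.0], [0.001, 0.001, -1.0]]
wrist_force: [0.2, -0.7, -0.8]
grip_width: 0.06
```

View pics/g1_scene.png

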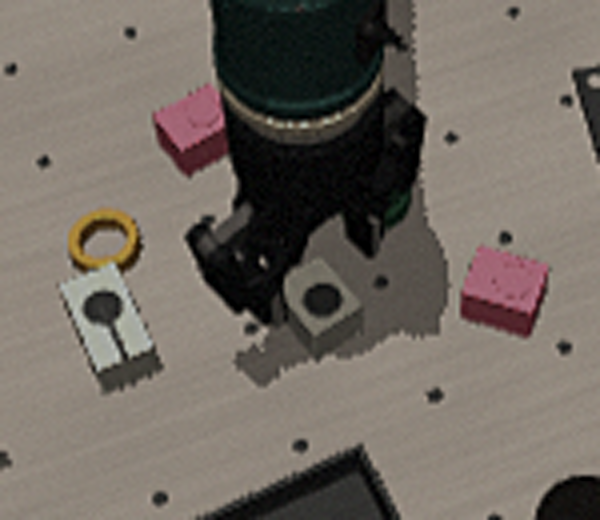

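The fingers straddle the grey, un-pink short block (crop 322,297; full picture about 260,244), aligned with its width.

```bash
python3 -m crank '[{"jaw":60,"linear":[0.5,0,-20],"twist":0},{"jaw":60,"linear":[0,0,-18],"twist":0},{"jaw":60,"linear":[0,0,0],"twist":0},{"jaw":20,"linear":[0,0,0],"twist":0},{"jaw":20,"linear":[0,0,0],"twist":0},{"jaw":20,"linear":[0,0,0],"twist":0},{"jaw":20,"linear":[0,0,0],"twist":0},{"jaw":20,"linear":[0,0,0],"twist":0}]' 60
```

```text
time_s: 4.32
position: [0.5042, -0.0429, 0.0062]
ee_rot: [[-0.943, -0.331, 0.001], [-0.331, 0.943, 0.0], [-0.001, -0.0, -1.0]]
wrist_force: [-1.1, 0.2, 5.7]
grip_width: 0.0333
```

```bash
python3 -m crank '[{"jaw":20,"linear":[0,0,30],"twist":0},{"jaw":20,"linear":[0,0,40],"twist":0},{"jaw":20,"linear":[40,-20,20],"twist":0},{"jaw":20,"linear":[45,-24,0],"twist":0},{"jaw":20,"linear":[45,-24,0],"twist":0},{"jaw":20,"linear":[41,-21,0],"twist":0},{"jaw":20,"linear":[0,0,0],"twist":0},{"jaw":20,"linear":[0,0,0],"twist":0}]'
python3 - <<'E'
from h import *
d=robot.read_camera("scene"); cv2.imwrite("pics/t1.png",d["img"])
E
```

```text
time_s: 5.32
position: [0.6736, -0.1314, 0.0947]
ee_rot: [[-0.943, -0.332, -0.002], [-0.332, 0.943, 0.001], [0.001, 0.001, -1.0]]
wrist_force: [-0.7, -0.2, -0.8]
grip_width: 0.0336
```

View pics/t1.png

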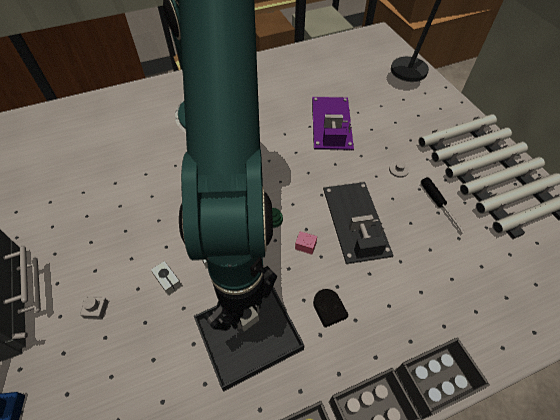

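The short block is held over the tray (248,318). Lowering and releasing.

```bash
python3 -m crank '[{"jaw":20,"linear":[0,0,-40],"twist":0},{"jaw":20,"linear":[0,0,-30],"twist":0},{"jaw":20,"linear":[0,0,-10],"twist":0},{"jaw":20,"linear":[0,0,0],"twist":0},{"jaw":60,"linear":[0,0,0],"twist":0},{"jaw":60,"linear":[0,0,0],"twist":0},{"jaw":60,"linear":[0,0,0],"twist":0},{"jaw":60,"linear":[0,0,0],"twist":0}]'
python3 -m crank '[{"jaw":60,"linear":[0,0,0],"twist":0},{"jaw":60,"linear":[0,0,30],"twist":0},{"jaw":60,"linear":[0,0,40],"twist":0},{"jaw":60,"linear":[0,0,30],"twist":0},{"jaw":60,"linear":[-40,-20,0],"twist":-0.5},{"jaw":60,"linear":[-44,-34,0],"twist":-0.5},{"jaw":60,"linear":[-44,-34,0],"twist":-0.5},{"jaw":60,"linear":[-46,-36,0],"twist":0},{"jaw":60,"linear":[0,0,0],"twist":0},{"jaw":60,"linear":[0,0,0],"twist":0}]'
python3 - <<'E'
from h import *
d=robot.read_camera("scene"); cv2.imwrite("pics/t2.png",d["img"])
E
```

```text
time_s: 6.38
position: [0.6749, -0.1319, 0.0157]
ee_rot: [[-0.943, -0.332, 0.001], [-0.332, 0.943, 0.0], [-0.001, -0.0, -1.0]]
wrist_force: [0.0, -0.3, 0.4]
grip_width: 0.0597
time_s: 7.62
position: [0.5013, -0.2556, 0.1156]
ee_rot: [[-0.952, -0.307, 0.001], [-0.307, 0.952, 0.0], [-0.001, -0.0, -1.0]]
wrist_force: [1.0, -0.4, 0.8]
grip_width: 0.06
```

View pics/t2.png

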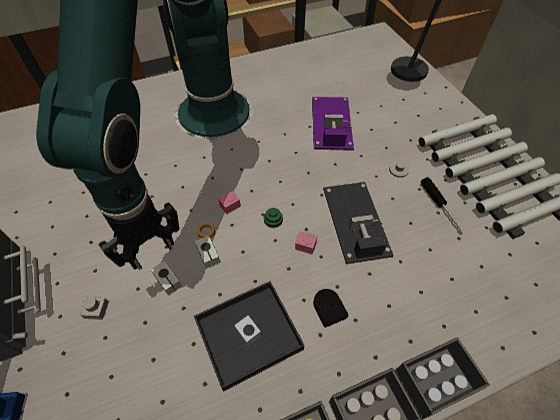

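The short block sits in the tray at (247,328). The gripper is now over the left sound block (165,275).

```bash
python3 -m crank '[{"jaw":60,"linear":[-3,0,-40],"twist":0},{"jaw":60,"linear":[0,0,-34],"twist":0},{"jaw":60,"linear":[0,0,0],"twist":0}]'
python3 - <<'E'
from h import *
d=robot.read_camera("scene"); cv2.imwrite("pics/g2.png",cv2.resize(d["img"][200:320,90:240],None,fx=4,fy=4))
E
```

```text
time_s: 8.05
position: [0.497, -0.2537, 0.0389]
ee_rot: [[-0.951, -0.309, -0.005], [-0.309, 0.951, 0.002], [0.004, 0.004, -1.0]]
wrist_force: [0.5, -0.2, 0.9]
grip_width: 0.0601
```

View pics/g2.png

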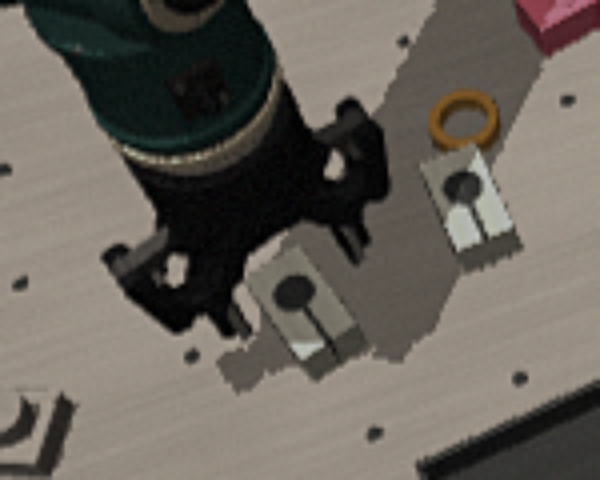

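Fingers straddle the long slotted block (crop 305,310) with both sides clear; its twin is at (470,205).

```bash
python3 -m crank '[{"jaw":60,"linear":[0.5,-1,-20],"twist":0},{"jaw":60,"linear":[0,0,-14],"twist":0},{"jaw":60,"linear":[0,0,0],"twist":0},{"jaw":20,"linear":[0,0,0],"twist":0},{"jaw":20,"linear":[0,0,0],"twist":0},{"jaw":20,"linear":[0,0,0],"twist":0},{"jaw":20,"linear":[0,0,0],"twist":0},{"jaw":20,"linear":[0,0,0],"twist":0}]' 80
```

```text
time_s: 9.1
position: [0.4987, -0.2572, 0.0081]
ee_rot: [[-0.952, -0.307, 0.001], [-0.307, 0.952, -0.0], [-0.001, -0.001, -1.0]]
wrist_force: [-0.8, 0.2, 6.1]
grip_width: 0.0324
```

```bash
python3 -m crank '[{"jaw":20,"linear":[0,0,30],"twist":0},{"jaw":20,"linear":[0,0,50],"twist":0},{"jaw":20,"linear":[0,20,30],"twist":-2},{"jaw":20,"linear":[0,48,0],"twist":-3},{"jaw":20,"linear":[-2,48,0],"twist":-3},{"jaw":20,"linear":[-2,48,0],"twist":-4},{"jaw":20,"linear":[-2,48,0],"twist":-4},{"jaw":20,"linear":[-2,48,0],"twist":-4},{"jaw":20,"linear":[-2,48,0],"twist":-4},{"jaw":20,"linear":[0,48,0],"twist":-3}]'
python3 -m crank '[{"jaw":20,"linear":[0,48,0],"twist":-2},{"jaw":20,"linear":[0,40,0],"twist":-1.7},{"jaw":20,"linear":[0,20,0],"twist":0},{"jaw":20,"linear":[0,0,0],"twist":0},{"jaw":20,"linear":[0,0,0],"twist":0}]'
python3 - <<'E'
from h import *
R=robot.sense()["ee_rot"]; print(np.degrees(np.arctan2(R[1,1],R[0,1])))
for n in ("scene","top"):
    d=robot.read_camera(n); cv2.imwrite(f"pics/p1{n}.png",cv2.resize(d["img"][130:280,280:430] if n=="scene" else d["img"][110:260,130:280],None,fx=4,fy=4))
E
```

```text
time_s: 10.35
position: [0.4876, 0.1007, 0.1172]
ee_rot: [[-0.987, 0.161, -0.0], [0.161, 0.987, 0.0], [0.0, 0.0, -1.0]]
wrist_force: [0.8, 0.4, -1.7]
grip_width: 0.0325
time_s: 10.98
position: [0.4883, 0.205, 0.1172]
ee_rot: [[-0.975, 0.224, -0.0], [0.224, 0.975, -0.001], [0.0, -0.001, -1.0]]
wrist_force: [0.8, 0.0, -0.9]
grip_width: 0.0325
77.0371833136559
```

View pics/p1scene.png

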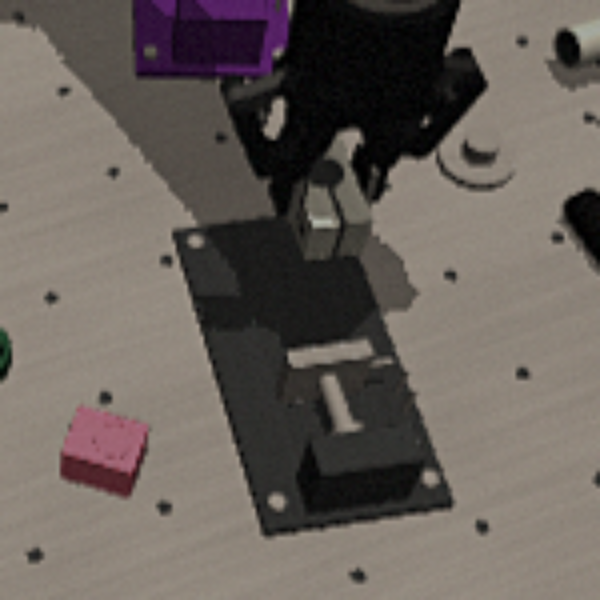

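The block hangs level and lengthwise over the plate (crop 333,210), pad at (330,350). Lowering.

```bash
python3 -m crank '[{"jaw":20,"linear":[0,1.5,-40],"twist":0},{"jaw":20,"linear":[0,0,-40],"twist":0},{"jaw":20,"linear":[0,0,-12],"twist":0},{"jaw":20,"linear":[0,0,0],"twist":0},{"jaw":20,"linear":[0,0,0],"twist":0}]'
python3 -m crank '[{"jaw":20,"linear":[0,0,-4],"twist":0},{"jaw":20,"linear":[0,0,-3],"twist":0},{"jaw":20,"linear":[0,0,0],"twist":0},{"jaw":20,"linear":[0,0,0],"twist":0}]'
```

```text
time_s: 11.7
position: [0.4893, 0.2087, 0.0266]
ee_rot: [[-0.975, 0.223, 0.002], [0.223, 0.975, 0.001], [-0.002, 0.002, -1.0]]
wrist_force: [-0.3, 0.5, -1.8]
grip_width: 0.0327
time_s: 12.2
position: [0.4882, 0.2087, 0.0183]
ee_rot: [[-0.975, 0.222, 0.0], [0.222, 0.975, 0.0], [-0.0, 0.0, -1.0]]
wrist_force: [0.3, 0.2, -1.6]
grip_width: 0.0325
```

```bash
python3 -m crank '[{"jaw":20,"linear":[0,0,-1.5],"twist":0},{"jaw":20,"linear":[0,0,0],"twist":0},{"jaw":20,"linear":[0,0,0],"twist":0}]'
python3 -m crank '[{"jaw":20,"linear":[0,0,-1],"twist":0},{"jaw":20,"linear":[0,0,0],"twist":0},{"jaw":20,"linear":[0,0,0],"twist":0}]'
python3 -m crank '[{"jaw":20,"linear":[0,0,-1],"twist":0},{"jaw":20,"linear":[0,0,0],"twist":0},{"jaw":20,"linear":[0,0,0],"twist":0}]'
```

```text
time_s: 12.58
position: [0.4882, 0.2086, 0.0168]
ee_rot: [[-0.975, 0.222, 0.0], [0.222, 0.975, -0.0], [-0.0, -0.0, -1.0]]
wrist_force: [0.5, -0.6, -1.7]
grip_width: 0.0323
time_s: 12.95
position: [0.4883, 0.2087, 0.0161]
ee_rot: [[-0.975, 0.222, 0.0], [0.222, 0.975, 0.0], [-0.0, 0.0, -1.0]]
wrist_force: [-1.9, -0.8, 4.3]
grip_width: 0.0322
time_s: 13.32
position: [0.4883, 0.2087, 0.016]
ee_rot: [[-0.975, 0.222, -0.0], [0.222, 0.975, 0.001], [0.0, 0.001, -1.0]]
wrist_force: [-4.2, -0.9, 15.6]
grip_width: 0.0323
```

```bash
python3 -m crank '[{"jaw":20,"linear":[0,0,1.5],"twist":0},{"jaw":20,"linear":[0,-1.5,0],"twist":0},{"jaw":20,"linear":[5,-1.1,0],"twist":0},{"jaw":20,"linear":[5,-1.1,0],"twist":0},{"jaw":20,"linear":[0,0,0],"twist":0},{"jaw":20,"linear":[0,0,0],"twist":0}]'
python3 - <<'E'
from h import *
for n in ("scene","top"):
    d=robot.read_camera(n); cv2.imwrite(f"pics/p2{n}.png",cv2.resize(d["img"][160:270,310:420] if n=="scene" else d["img"][120:230,150:260],None,fx=5,fy=5))
E
```

```text
time_s: 14.08
position: [0.4983, 0.2047, 0.0161]
ee_rot: [[-0.975, 0.222, 0.0], [0.222, 0.975, -0.0], [-0.0, -0.0, -1.0]]
wrist_force: [-1.0, -1.0, -1.2]
grip_width: 0.0327
```

View pics/p2scene.png

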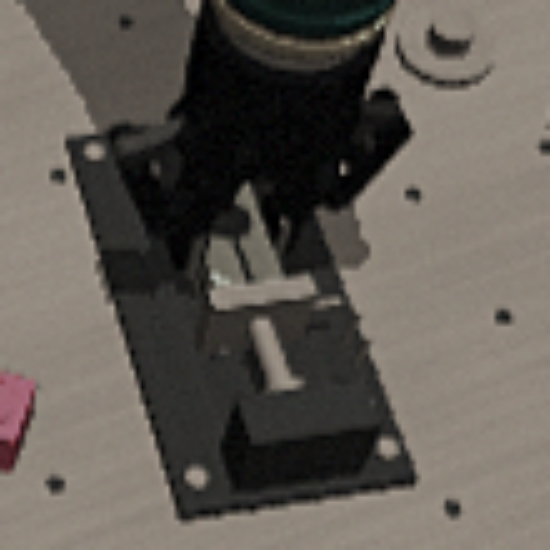

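View pics/p2top.png

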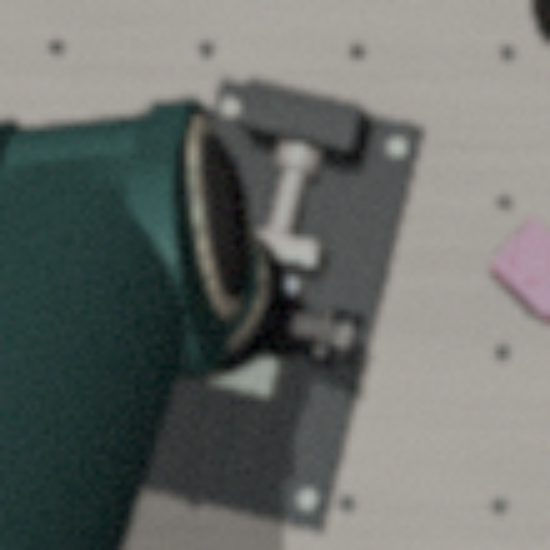

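```bash
python3 -m crank '[{"jaw":20,"linear":[2,-0.45,0],"twist":0},{"jaw":20,"linear":[2,-0.45,0],"twist":0},{"jaw":20,"linear":[2,-0.45,0],"twist":0},{"jaw":20,"linear":[0,0,0],"twist":0},{"jaw":20,"linear":[0,0,0],"twist":0}]'
python3 -m crank '[{"jaw":20,"linear":[2,-0.45,0],"twist":0},{"jaw":20,"linear":[2,-0.45,0],"twist":0},{"jaw":20,"linear":[0,0,0],"twist":0},{"jaw":20,"linear":[0,0,0],"twist":0}]'
python3 -m crank '[{"jaw":20,"linear":[2,-0.45,0],"twist":0},{"jaw":20,"linear":[2,-0.45,0],"twist":0},{"jaw":20,"linear":[0,0,0],"twist":0},{"jaw":20,"linear":[0,0,0],"twist":0}]'
python3 - <<'E'
from h import *
for n in ("scene","top"):
    d=robot.read_camera(n); cv2.imwrite(f"pics/p3{n}.png",cv2.resize(d["img"][190:270,320:400] if n=="scene" else d["img"][120:230,150:260],None,fx=7,fy=7,interpolation=cv2.INTER_CUBIC))
E
```

```text
time_s: 14.8
position: [0.5041, 0.2036, 0.0163]
ee_rot: [[-0.975, 0.222, -0.0], [0.222, 0.975, 0.0], [0.0, -0.0, -1.0]]
wrist_force: [-0.6, -0.8, -1.6]
grip_width: 0.0327
time_s: 15.3
position: [0.5076, 0.2028, 0.0161]
ee_rot: [[-0.975, 0.222, -0.001], [0.222, 0.975, -0.0], [0.001, -0.0, -1.0]]
wrist_force: [-2.4, 0.9, -1.5]
grip_width: 0.0321
time_s: 15.8
position: [0.5118, 0.2019, 0.0161]
ee_rot: [[-0.975, 0.222, -0.001], [0.222, 0.975, -0.0], [0.001, -0.0, -1.0]]
wrist_force: [-4.6, 0.8, -0.9]
grip_width: 0.0322
```

View pics/p3scene.png

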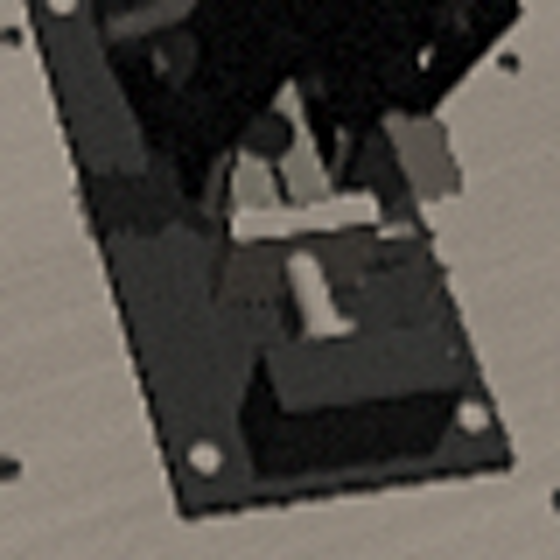

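```bash
python3 -m crank '[{"jaw":20,"linear":[2,-0.45,0],"twist":0},{"jaw":20,"linear":[2,-0.45,0],"twist":0},{"jaw":20,"linear":[0,0,0],"twist":0},{"jaw":20,"linear":[0,0,0],"twist":0}]'
python3 -m crank '[{"jaw":20,"linear":[2,-0.45,0],"twist":0},{"jaw":20,"linear":[2,-0.45,0],"twist":0},{"jaw":20,"linear":[0,0,0],"twist":0},{"jaw":20,"linear":[0,0,0],"twist":0},{"jaw":20,"linear":[0,0,0],"twist":0},{"jaw":20,"linear":[0,0,0],"twist":0}]'
python3 - <<'E'
from h import *
th=np.radians(-12.8); O=np.array([513.3,201.4])/1000; X=np.array([np.cos(th),np.sin(th)]);Y=np.array([-X[1],X[0]])
W=lambda x,y,z:[*(O+X*x/1000+Y*y/1000),z/1000]
for n in ("scene","top"):
    d=robot.read_camera(n); r0,c0=(190,320) if n=="scene" else (120,150)
    k=7; im=cv2.resize(d["img"][r0:r0+80,c0:c0+80],None,fx=k,fy=k,interpolation=cv2.INTER_CUBIC)
    for x,col in ((33,(0,0,255)),(47,(0,255,255))):
        u=proj(d,W(x,47,32)); cv2.circle(im,tuple(int(v) for v in ((u-[c0,r0]+.5)*k)),3,col,1)
    for x,col in ((26,(255,0,0)),(40,(0,255,0))):
        u=proj(d,W(x,41,32)); cv2.circle(im,tuple(int(v) for v in ((u-[c0,r0]+.5)*k)),3,col,1)
    cv2.imwrite(f"pics/p4{n}.png",im)
E
```

```text
time_s: 16.4
position: [0.5154, 0.201, 0.0161]
ee_rot: [[-0.975, 0.222, -0.002], [0.222, 0.975, 0.0], [0.002, -0.0, -1.0]]
wrist_force: [-6.3, 1.7, -0.2]
grip_width: 0.0328
time_s: 17.15
position: [0.5188, 0.2002, 0.0161]
ee_rot: [[-0.975, 0.222, -0.003], [0.222, 0.975, 0.0], [0.003, -0.001, -1.0]]
wrist_force: [-7.3, 1.9, 2.1]
grip_width: 0.0323
```

View pics/p4scene.png

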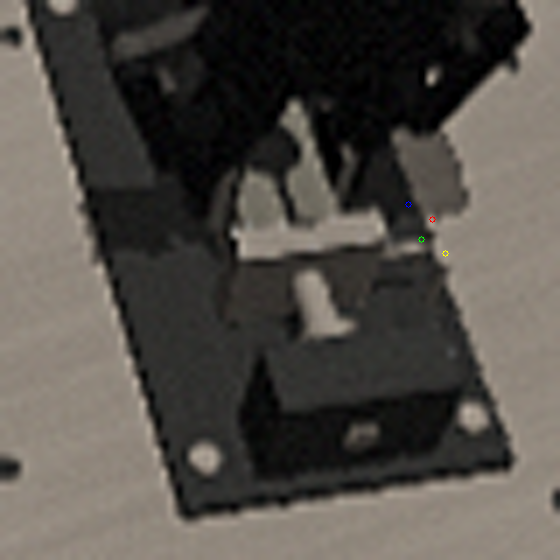

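View pics/p4top.png

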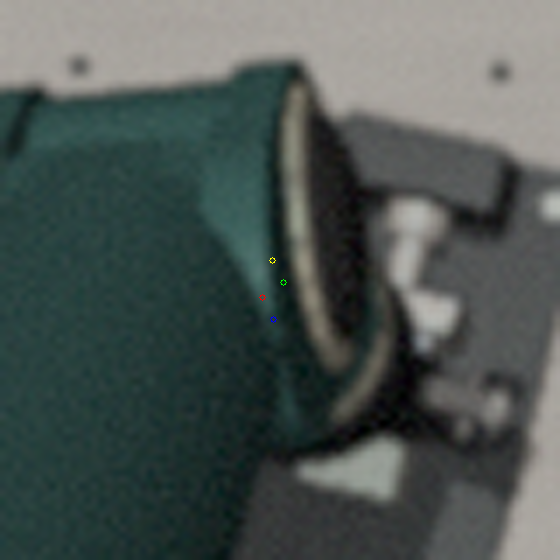

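The pointer tip is now at crop (425,245). It was at about (408,210) when free, and the 14 mm mark is at (421,239), so the pad is roughly 14 mm in. One last full check.

```bash
python3 -m crank '[{"jaw":20,"linear":[0,0,0],"twist":0},{"jaw":20,"linear":[0,0,0],"twist":0},{"jaw":20,"linear":[0,0,0],"twist":0},{"jaw":20,"linear":[0,0,0],"twist":0}]'
python3 - <<'E'
from h import *
d=robot.read_camera("scene"); cv2.imwrite("pics/fin.png",d["img"])
E
```

```text
time_s: 17.75
position: [0.5188, 0.2003, 0.0161]
ee_rot: [[-0.975, 0.222, -0.003], [0.222, 0.975, 0.0], [0.003, -0.001, -1.0]]
wrist_force: [-8.3, 1.3, 1.9]
grip_width: 0.0326
```

View pics/fin.png

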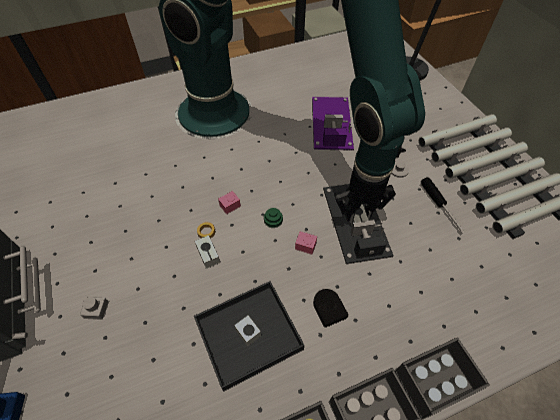

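The short block is in the tray (247,328), the other sound block (207,250) and the bystanders haven't moved, and the push is steady.

```bash
python3 -c "
from cell import robot
print(robot.hand_in())"
```

```text
the job is handed in; nothing more can be done
None
```

The job is done and handed in at about 18 s of the 48 s allowed; the hand-in gives no verdict.

- **Short block:** it lies released near the middle of the reject tray, as the last picture shows.
- **Pressed block:** I took the sound block farther from the collar nut. It is still gripped, flat on the plate and lengthwise, and by the measured tool position within about 1 mm of the centre line and 0.1° of the fixture's direction. The block's own position was not measured again after the grasp.
- **Pad:** the push read steady at about 7.5 to 8.4 N. The pointer has moved about 14 mm from its free position, which is between the pins. The force gives about 14 to 16 mm.
- **Everything else:** the other sound block and the bystanders show no visible movement in the last picture.

**Where the checks disagreed:**
- First contact with the pad came about 4 mm later than I had worked out, probably because the block sits 2 to 4 mm back in the grip. Going by contact alone, the pad is about 12 to 13 mm in.
- Reading the pointer against its calculated position gave up to 16 mm.
- The two cameras put the tray centre 12 mm apart; I aimed midway.

All the pad readings are well inside the 6 to 22 mm limits.

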